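# Thread the elbow fitting into the clamped leak-test port

## Robot

A 6-joint arm with a two-finger parallel gripper is mounted at the origin on a cart in front of the work surface, level with it; the furniture and walls round the work are solid. World frame = base frame: x ahead of the robot, y to its left, z up, the work surface at z = 0. Lengths are in m, angles in rad, forces in N, time in s.
With the tool pointing down it reaches from about 0.375 to 0.9 m from the base axis. Payload 3.1 kg.
Tool frame: the origin (TCP) lies midway between the tips of the shut fingers; the grasp point (between the pads) lies manip.grip_depth behind it (manip.grip_depth is the distance from the TCP to the grasp point, in m); z points along the fingers, y is the direction in which the jaws open and shut (so a half turn about z gives the same grasp; the last joint's range is limited). The gripper opens to 85 mm and grips with 20 to 120 N. Pads are 22 mm wide; open, the fingers measure 114 mm over their backs; the gripper's body (76 mm by 85 mm) begins 54 mm behind the grasp point. The pads swing forward as they close: fully open they stand 13 mm farther back than shut.
Start: joints at [0.926, 0.527, 1.433, -0, 1.181, -0.178], TCP at [0.281, 0.558, 0.231] pointing down, gripper open.
Joint ranges: [-3.08, 3.08], [-0.75, 2.2], [0.22, 2.44], [-1.43, 4.57], [0, 2.65], [-2.85, 2.85]. Speed limits (rad/s): [2.79, 2.79, 3.14, 3.14, 3.14, 3.14].

## Interface

Orientations are given as a unit quaternion [x, y, z, w].
In Python, from station import manip, vision gives the robot as it stands.
- The arm moves only by the shell command python3 -m crank 'ROWS' [FORCE]. ROWS is JSON, a list of rows, each an object with "grip": the closure, from 0 (fully open) to 1 (shut); "offset": the shift along the tool's x, y, z in mm, a list of three; "angular": the turn, a rotation vector about the tool's x, y, z in degrees, a list of three. A call has 1 to 10 rows; each row is the pose to reach, as a shift and turn from the pose commanded when the call began, along the tool's axes at that moment; what a row does not reach only later rows make up. A row lasts 1/10 s, in which the tool goes at most 50 mm and 8.59 degrees, less where a joint would pass 70% of its speed; a pose out of reach is approached as far as the arm can. A call with a gripper value outside its range is refused whole. The fingers move at their own pace and stop on an object; FORCE is the grip in N (left out, the last holds). Time passes only in rows, so rows that repeat a pose let the fingers close. It gives the time, the measured TCP pose, the force and the opening at its end, in the units of the state.
- manip.sense(): the state, without advancing time (a new reading comes with each control period).
- vision.snapshot(name): name is "scene" or "top" or "wrist"; returns a dict with "pixels" (420x560x3 uint8, red, green, blue), "intrinsics" (3x3 intrinsics, pixels), "R" (3x3) and "t" (3): a world point X has camera coordinates R X + t. Camera axes: x right, y down, z forward; pixel columns grow to the right and rows downward; lengths in m; the calibration is good to about 2 mm. The wrist camera is an equidistant fisheye: a pixel r from the principal point sees the ray r / f radians off the axis. A picture is of the moment at which its call begins. There is no depth.
- manip.sign_off(): hands the job in, once; it reports no verdict.
The state is a dict: "t": time; "q": joint angles; "qd": joint speeds; "tau": joint torques, N m; "tcp_pos": TCP position; "tool_rot": TCP orientation; "force": force on the tool from outside, world axes, zero at the start; "ft_torque": the same for the moment, N m; "finger_gap": opening from 0.0 (shut) to 1.0 (fully open).
Only numpy, scipy, OpenCV 4.12 (cv2) and the standard library are available. Lean on these libraries where they do the work, as an engineer would, in place of code of your own. Each camera call takes 0.05 s, during which the arm holds its last target.

## Task

Take the brass elbow with the hose barb out of the rack and put its shank into the round test port that is clamped on the base plate: feel for the notches with light pressure, let it drop in, then screw it clockwise until the seal resists and on until the barb points at the upright pointer pin. Work gently, do not force the fitting, let go of it there, and leave the plug in the rack and the other things where they are.

Things in the scene. Friction and masses are not known exactly. Their poses are not given: they have to be found in the camera images.
- elbow: Brass elbow with hose barb, 75 mm tall. Origin: centre of the shank's bottom face, z up along the shank, barb along +x. Round shank 30 mm diameter (bottom 4 mm stepped down to 25.6 mm), flange 40 mm diameter at z = 36 to 40 mm, square body above. About 0.15 kg. It starts upright in one hole of the rack, bottom 8 mm above the table, barb roughly away from the robot.
- elbow_grip (a point): Where to grip the elbow, z = 65 mm on its axis: square body 26 x 26 mm, z = 39 to 75 mm. Grip across y, on the two flats beside the barb.
- elbow_lugs (a point): Midpoint of the elbow's two thread lugs, z = 17 mm on its axis: stubs 6 mm wide and high, round on top and flat underneath, that stick out along +y and -y to 20 mm from the axis.
- barb_tip (a point): End of the elbow's hose barb: x = 52 mm, z = 59 mm in the elbow's frame; the barb is at most 17 mm diameter.
- port: Fixed round aluminium port (female fitting), 57 mm diameter, held by two grey jaws (37 mm high) on a 112 mm square steel plate. Origin: on its axis at table height, z up, +x towards the pointer pin. Two lips round its mouth leave two opposite notches, 0.5 rad wide (9 mm), for the lugs. Elbow yaw here means relative to the port, 0 with the barb at the pointer, growing counter-clockwise from above.
- port_mouth (a point): Centre of the port's mouth, 45 mm above the table; bore 32 mm diameter. Lugs off the notches rest on the lips, elbow bottom then 31 mm above the table. Lugs drop in at elbow yaw 1.15 rad plus or minus an unknown offset of up to 0.45 rad (to be met within about 0.08 rad; the notches are visible from above).
- port_seal (a point): Top of the spring seal inside the port, 19.5 mm above the table (its free height; this point stays): the dropped elbow rests on it. Clockwise from the notch (angle t) the lips force the elbow's bottom below 21 mm - 6 mm/rad x (t - 0.25 rad). The seal resists from t of about 0.5 rad, 2 N per mm, 7 mm at most; friction keeps the elbow where it is left. Solid stop at t of about 1.75 rad.
- pointer (a point): Top of the upright steel pointer pin on the port's plate, 44 mm above the table, 52 mm from the port's axis. The barb's tip must end straight above it (then t is 0.7 to 1.6 rad).
- rack: Fixed grey plastic rack, 66 x 156 x 20 mm, long along its y axis, with two holes of 34 mm diameter and 12 mm deep, 45 mm either side of its centre. Origin: centre of its underside. One hole holds the elbow, the other the plug.
- plug: Brass blanking plug: shank, lugs, flange and square body like the elbow's, but no barb; round disc on top. Origin at the centre of its bottom. Stays in the rack.
- thread_lock: Bystander: small red dosing bottle, 33 mm diameter, 88 mm tall, origin under its centre.
- insert_tray: Bystander: small black tray of brass inserts, 62 x 90 x 22 mm, origin under its centre.
- spare_stud: Bystander: closed road stud, loose on the table, 128 mm diameter, 47 mm tall, origin under its centre.
Mind the look-alikes: they are no part of the job. What is shaped like the elbow but green or purple is not meant.

How it is judged:
On the way:
1. the elbow's lugs have dropped through the notches of the port, the barb still well short of the pointer (z of elbow in the frame of port below 0.0225 m and horizontal distance between elbow and port below 0.004 m and horizontal distance between barb_tip and pointer above 0.025 m), for 0.1 s.
At the end, for the whole second after the job is handed in: The elbow stands upright (within 5 degrees) in the port, its lugs under the lips and its bottom less than 19.5 mm above the base of the port, on the port's axis within 4 mm, the barb's tip within 7 mm (about 8 degrees) of straight above the pointer, at rest and released (horizontal distance between barb_tip and pointer below 0.007 m and z of elbow in the frame of port below 0.0195 m and horizontal distance between elbow and port below 0.004 m and angle between elbow's own z axis and vertical below 0.09 rad and linear speed of elbow below 0.01 m/s and contact force between the fingers and elbow below 0.1 N); the robot touches nothing.
It fails at once if the fitting is forced: more than 45 N between elbow and port (contact force between elbow and port above 45 N).
It fails at once if the plug is moved or a bystander is pushed more than 30 mm (distance of any of thread_lock, insert_tray, spare_stud, plug from where it was at the start of the episode above 0.03 m).
It also fails if it takes over 72 s, if anything falls off the work surface, if the arm or the gripper's body presses on something with over 40 N, if the wrist force passes 120 N, or if a joint passes its speed limit or range.

## Working session

There is one attempt and no reset: what is moved stays moved. The work goes in short steps, Python scripts to look and compute and a shell command to move; the robot and the scene stay as the last step left them, time stands still between calls to the robot, and variables do not carry over. Pictures are saved under pics/ and viewed, and the job is handed in when it is done.

```bash
ls; mkdir -p pics; python3 - <<'E'
from station import manip, vision
import cv2
print(manip.sense(), manip.grip_depth)
for n in ["scene","top","wrist"]:
    s=vision.snapshot(n); cv2.imwrite(f"pics/{n}0.png",s["pixels"][:,:,::-1]); print(n,s["intrinsics"].tolist(),s["R"].tolist(),s["t"].tolist())
E
```

```text
pics
{'t': 0.0, 'q': array([ 9.26502853e-01,  5.28454919e-01,  1.43389241e+00, -1.19319834e-06,
        1.18137214e+00, -1.78492861e-01]), 'qd': array([-0.0019537 , -0.00058376,  0.00029944, -0.00070763, -0.00136413,
       -0.00094072]), 'tau': array([ 1.12882713e-03, -4.42349589e+01, -1.78031266e+01, -2.41855532e-04,
        8.30316130e-03,  9.11762697e-06]), 'tcp_pos': array([0.2802528 , 0.55785848, 0.23034366]), 'tool_rot': array([ 2.30800140e-01,  9.73000598e-01, -9.74901474e-04, -4.24736443e-04]), 'force': array([ 0.49428238, -0.50637557, -0.34283897]), 'ft_torque': array([0.00199721, 0.00634448, 0.01435977]), 'finger_gap': 1.0034959833151027} 0.0187
scene [[477.4286354880212, 0.0, 270.84100258802414], [0.0, 477.4286354880212, 205.95788235312682], [0.0, 0.0, 1.0]] [[0.9068266351549545, -0.4212168706242384, 0.015549973474792539], [-0.3073466576848676, -0.6860242132359671, -0.6594761639846534], [0.28845014436377747, 0.5932513183765342, -0.7515646262704362]] [-0.46488889343066486, 0.19803067285144685, 1.104375182565528]
top [[540.5417670652427, 0.0, 276.5741763675711], [0.0, 540.5417670652427, 209.21205840846727], [0.0, 0.0, 1.0]] [[-0.028217539017143398, -0.999206609339294, -0.028105557181595926], [-0.9958325923658483, 0.030539420471208972, -0.08593481121872187], [0.08672495877041775, 0.025563560979540087, -0.9959042553761456]] [0.01719972599301145, 0.5353663470496528, 1.0976283559436604]
wrist [[325.19226210127806, 0.0, 284.2589050058665], [0.0, 325.19226210127806, 209.51756061905735], [0.0, 0.0, 1.0]] [[0.4489731875479866, 0.8935430775497561, -0.0019609757551637052], [0.8561163543420793, -0.42953701576440145, 0.28733732774605053], [0.25590596845526936, -0.1306855793541287, -0.9578274451370916]] [-0.6238065183465958, -0.037447988355611486, 0.3796001408079898]
```

View pics/scene0.png

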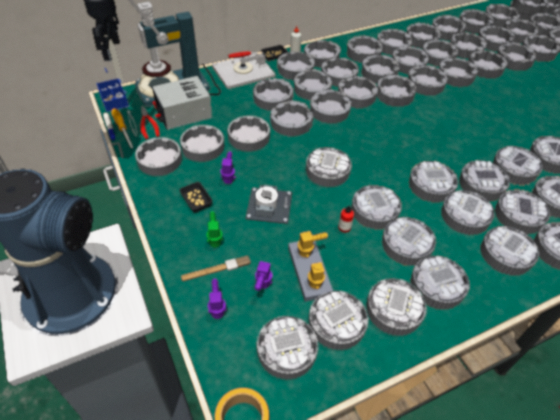

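View pics/top0.png

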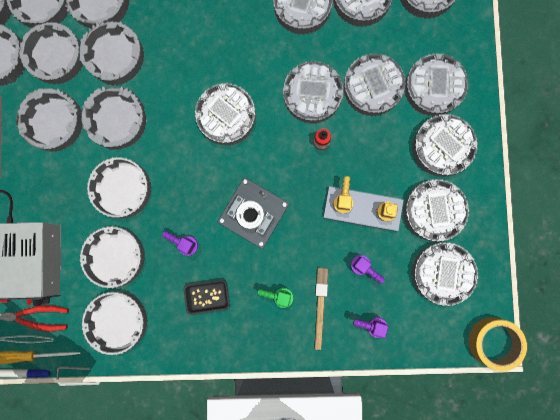

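View pics/wrist0.png

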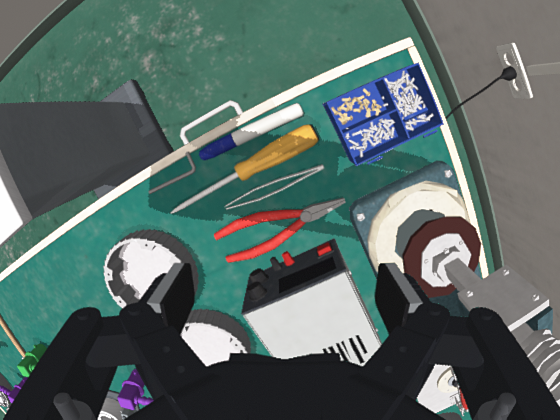

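Brass pieces in the top view: one at (344,202) with a barb pointing up the image to (346,180), and one at (388,211) without a barb. Green (275,297) and purple (182,243), (365,265), (374,327) are look-alikes. The brass one with the barb fits the description. I'll confirm it in a crop, along with the port.

```bash
python3 - <<'E'
import cv2
a=cv2.imread("pics/top0.png")
cv2.imwrite("pics/c1.png",cv2.resize(a[165:240,315:415],None,fx=8,fy=8,interpolation=cv2.INTER_CUBIC))
cv2.imwrite("pics/c2.png",cv2.resize(a[170:260,210:300],None,fx=6.6,fy=6.6,interpolation=cv2.INTER_CUBIC))
E
```

```text
(no output)
```

View pics/c1.png

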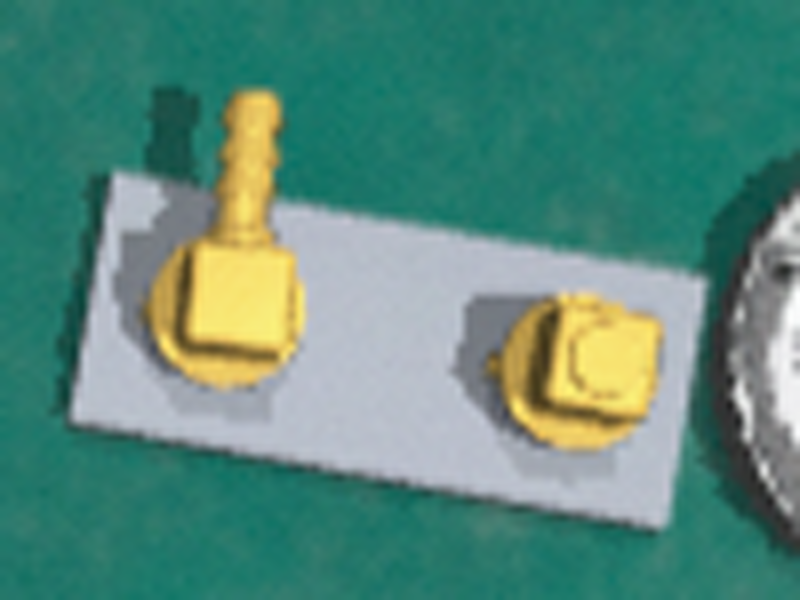

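View pics/c2.png

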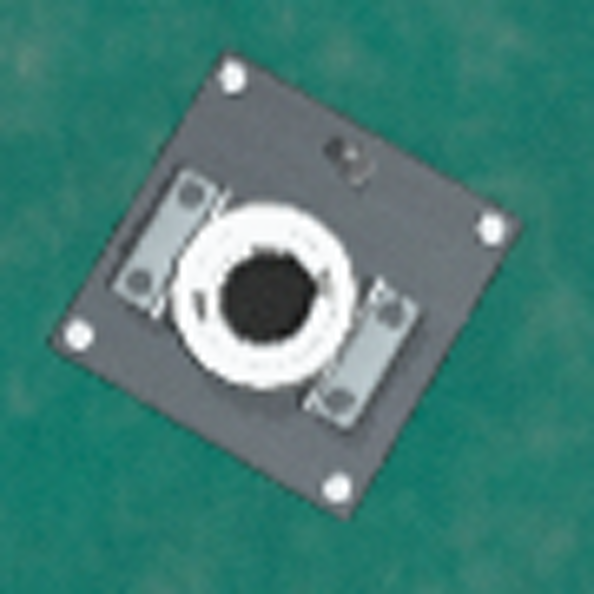

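The crop confirms the elbow: barb and flange, body top centre at about (345.7,202) and barb tip at (347,177). The plug, with a disc on top and no barb, is at (389,211). The port's mouth is at about (250.3,214.5), and the pin near (264,195). Computing positions.

```bash
cat > h.py <<'E'
import numpy as np
from station import manip, vision
from scipy.spatial.transform import Rotation as Ro
def ray(s,u,v,fish=False):
    K=np.array(s["intrinsics"]);R=np.array(s["R"]);t=np.array(s["t"])
    x=(u-K[0,2])/K[0,0];y=(v-K[1,2])/K[1,1]
    if fish:
        r=np.hypot(x,y);d=np.array([x/r*np.sin(r),y/r*np.sin(r),np.cos(r)]) if r>1e-9 else np.array([0,0,1.])
    else: d=np.array([x,y,1])
    return -R.T@t,R.T@d
def at(s,u,v,z,fish=False):
    c,d=ray(s,u,v,fish);return c+d*(z-c[2])/d[2]
def proj(s,X,fish=False):
    K=np.array(s["intrinsics"]);p=np.array(s["R"])@np.array(X)+np.array(s["t"])
    if fish:
        r=np.hypot(p[0],p[1]);th=np.arctan2(r,p[2]);x,y=p[0]/r*th,p[1]/r*th
    else:x,y=p[0]/p[2],p[1]/p[2]
    return K[0,0]*x+K[0,2],K[1,1]*y+K[1,2]
E
python3 - <<'E'
from h import *
s=vision.snapshot("top"); np.set_printoptions(precision=4,suppress=True)
def c1(x,y,z):return at(s,x/8+315-.44,y/8+165-.44,z)
def c2(x,y,z):return at(s,x/6.6+210-.42,y/6.6+170-.42,z)
b=c1(246,298,.083);f=c1(226,312,.048);tip=c1(254,95,.067)
print("body",b,"flange",f,"tip",tip,"yaw",np.degrees(np.arctan2(*(tip-b)[1::-1])))
for z in [(187,239),(294,250),(284,347),(187,342)]:print(c1(*z,.083))
print("rack",[c1(*p,.02) for p in[(112,172),(706,278),(664,526),(70,425)]])
m=c2(266,294,.045);print("mouth",m)
for p in[(363,166),(345,152),(355,165)]:print("pin",c2(*p,.044),np.linalg.norm((c2(*p,.044)-m)))
for p in[(200,305),(325,282)]:print("notch?",c2(*p,.045)-m)
cs=[c2(*p,.012) for p in[(228,52),(522,225),(350,517),(52,345)]];print("plate",cs,np.mean(cs,0))
print(manip.sense()['t'])
E
```

```text
body [ 0.5409 -0.1351  0.083 ] flange [ 0.5409 -0.1335  0.048 ] tip [ 0.5932 -0.1407  0.067 ] yaw -6.120551032529942
[ 0.5558 -0.1212  0.083 ]
[ 0.5523 -0.1473  0.083 ]
[ 0.5285 -0.1439  0.083 ]
[ 0.5305 -0.1203  0.083 ]
rack [array([ 0.581 , -0.1081,  0.02  ]), array([ 0.5485, -0.2603,  0.02  ]), array([ 0.4847, -0.2464,  0.02  ]), array([ 0.5153, -0.0948,  0.02  ])]
mouth [0.5254 0.0555 0.045 ]
pin [0.5642 0.0245 0.044 ] 0.04966702651412868
pin [0.5688 0.03   0.044 ] 0.05031760647889606
pin [0.5646 0.027  0.044 ] 0.048484019772830414
notch? [-0.0028  0.0205  0.    ]
notch? [ 0.0032 -0.0183  0.    ]
plate [array([0.6059, 0.0683, 0.012 ]), array([ 0.5475, -0.024 ,  0.012 ]), array([0.4566, 0.0331, 0.012 ]), array([0.5138, 0.1264, 0.012 ])] [0.531 0.051 0.012]
0.2
```

```bash
cat >> h.py <<'E'
def T():
    s=manip.sense();return np.array(s['tcp_pos']),Ro.from_quat(s['tool_rot'])
def plan(P,yawy):
    "offset mm and turn deg, for TCP at P pointing down with tool y at world angle yawy deg"
    p,R=T();y=np.radians(yawy)
    Y=np.array([np.cos(y),np.sin(y),0]);Z=np.array([0,0,-1.]);X=np.cross(Y,Z)
    G=Ro.from_matrix(np.array([X,Y,Z]).T)
    print("off",np.round(1000*R.inv().apply(np.array(P)-p),2),"ang",np.round(np.degrees((R.inv()*G).as_rotvec()),2))
    m=R.as_matrix();print("yaw y",np.degrees(np.arctan2(m[1,1],m[0,1])),"z",m[:,2])
E
python3 - <<'E'
from h import *
s=vision.snapshot("wrist");C=-np.array(s["R"]).T@np.array(s["t"]);p,R=T()
print(C,p,"cam in tool",R.inv().apply(C-p),R.inv().as_matrix()@np.array(s["R"]).T)
plan([.50,.03,.25],84)
E
```

```text
[0.21506456 0.59101951 0.37338519] [0.28047696 0.55816341 0.23080835] cam in tool [ 0.07322714 -0.00017267 -0.14256303] [[ 1.68145013e-04 -9.57743963e-01 -2.87622103e-01]
 [ 9.99999940e-01  2.48454756e-04 -2.42717923e-04]
 [ 3.03922704e-04 -2.87622044e-01  9.57743947e-01]]
off [-433.34 -373.32  -18.88] ang [-6.000e-02 -2.000e-02 -2.069e+01]
yaw y 63.31249504558487 z [-6.40719047e-04 -8.57712434e-04 -9.99999427e-01]
```

```bash
python3 -m crank '[{"grip":0.3,"offset":[-40,-35,-18],"angular":[0,0,-2]},{"grip":0.3,"offset":[-75,-65,-18],"angular":[0,0,-5]},{"grip":0.3,"offset":[-112,-97,-18],"angular":[0,0,-8]},{"grip":0.3,"offset":[-150,-129,-18],"angular":[0,0,-11]},{"grip":0.3,"offset":[-187,-161,-18],"angular":[0,0,-14]},{"grip":0.3,"offset":[-225,-194,-18],"angular":[0,0,-17]},{"grip":0.3,"offset":[-262,-226,-18],"angular":[0,0,-20]},{"grip":0.3,"offset":[-300,-258,-18],"angular":[0,0,-20.7]},{"grip":0.3,"offset":[-337,-290,-18],"angular":[0,0,-20.7]},{"grip":0.3,"offset":[-375,-323,-18],"angular":[0,0,-20.7]}]' 30 && python3 -c "
from h import *
plan([.50,.05,.25],84)"
```

```text
t: 1.25
tcp_pos: [0.471, 0.0998, 0.2495]
tool_rot: [0.052, 0.999, 0.0, 0.0]
force: [1.4, -0.3, 0.6]
finger_gap: 0.698
off [-34.07 -46.52  -0.45] ang [0.01 0.03 0.01]
yaw y 84.00938280042604 z [ 5.75360973e-04  1.87481374e-04 -9.99999817e-01]
```

```bash
python3 -m crank '[{"grip":0.3,"offset":[-30,-40,20],"angular":[0,0,0]},{"grip":0.3,"offset":[-30,-43,40],"angular":[0,0,0]},{"grip":0.3,"offset":[-30,-43,40],"angular":[0,0,0]},{"grip":0.3,"offset":[-30,-43,40],"angular":[0,0,0]}]' && python3 - <<'E'
from h import *
import cv2,pickle
s=vision.snapshot("wrist");print(T()[0])
pickle.dump(s,open("w1.pkl","wb"))
a=s["pixels"][:,:,::-1];cv2.imwrite("pics/w1.png",a)
u,v=map(int,proj(s,[.5254,.0555,.045],True));print(u,v)
cv2.imwrite("pics/w1c.png",cv2.resize(a[v-70:v+70,u-80:u+80],None,fx=4,fy=4,interpolation=cv2.INTER_CUBIC));print(u-80,v-70)
E
```

```text
t: 1.65
tcp_pos: [0.4952, 0.0561, 0.2091]
tool_rot: [0.052, 0.999, 0.0, -0.001]
force: [0.0, 0.3, 0.2]
finger_gap: 0.701
[0.49554676 0.05652562 0.2097546 ]
286 220
206 150
```

View pics/w1.png

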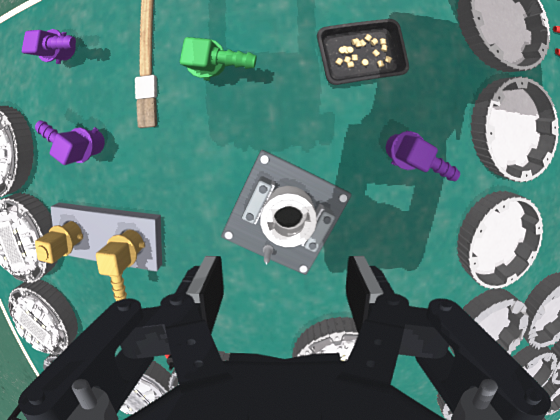

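View pics/w1c.png

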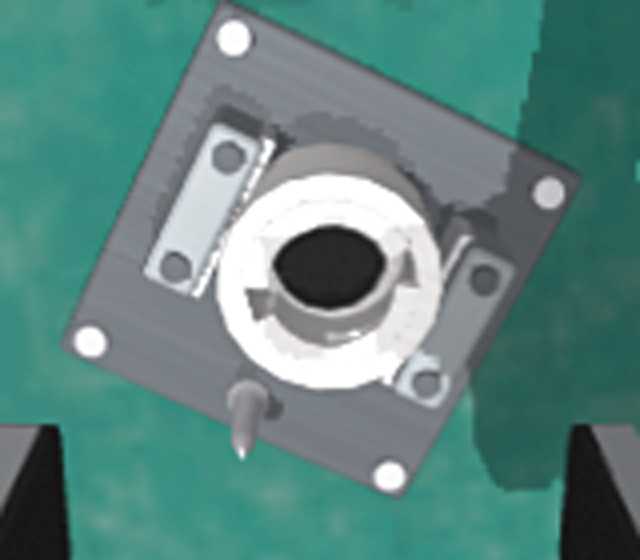

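The crop shows the ring centre near (330,281), notches at left (262,298) and right (405,262), and the pin tip at (241,457). I'll enlarge the notches and also recompute the pose from a second, closer picture.

```bash
python3 - <<'E'
from h import *
import cv2,pickle
s=pickle.load(open("w1.pkl","rb"));a=s["pixels"][:,:,::-1]
cv2.imwrite("pics/w1d.png",cv2.resize(a[190:250,255:325],None,fx=10,fy=10,interpolation=cv2.INTER_CUBIC))
def c(x,y,z):return at(s,(x+.5)/4-.5+206,(y+.5)/4-.5+150,z,True)
np.set_printoptions(precision=4,suppress=True)
m=c(330,281,.045);print(m);p=c(241,455,.044);print(p,np.linalg.norm(p-m),np.degrees(np.arctan2(*(p-m)[1::-1])))
cs=[c(*q,.01) for q in[(222,2),(581,178),(402,497),(63,345)]];print(cs,np.mean(cs,0))
for i in range(4):
  d=cs[i]-cs[i-1];print(np.linalg.norm(d),np.degrees(np.arctan2(d[1],d[0])))
for q in[(262,298),(405,262)]:
  d=c(*q,.045)-m;print(d,np.degrees(np.arctan2(d[1],d[0])))
E
```

```text
[0.5247 0.0568 0.045 ]
[0.5706 0.0287 0.044 ] 0.05385063695027564 -31.483806781931523
[array([0.4565, 0.0356, 0.01  ]), array([0.5141, 0.1276, 0.01  ]), array([0.6058, 0.0704, 0.01  ]), array([ 0.5477, -0.0217,  0.01  ])] [0.531 0.053 0.01 ]
0.10769046241761585 147.87315399621542
0.10854247098767636 57.95477760928937
0.10806310054582241 -31.92865453978545
0.10891637737099034 -122.24118998911348
[ 0.0027 -0.0174  0.    ] -81.2047087379767
[-0.003  0.019  0.   ] 98.90698915268497
```

View pics/w1d.png

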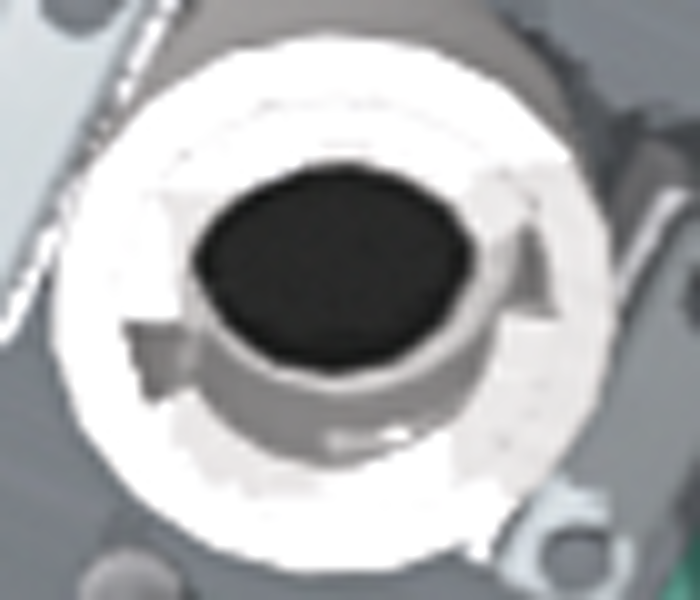

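```bash
python3 - <<'E'
from h import *
import pickle
s=pickle.load(open("w1.pkl","rb"))
def c(x,y,z):return at(s,(x+.5)/10-.5+255,(y+.5)/10-.5+190,z,True)
np.set_printoptions(precision=4,suppress=True)
m=c(332,305,.045);print(m)
for q in[(122,325),(150,403),(535,215),(556,315),(200,320),(200,390),(52,305),(612,305),(332,35),(332,575)]:
  d=c(*q,.045)-m;print(q,np.linalg.norm(d),np.degrees(np.arctan2(d[1],d[0])))
E
```

```text
[0.5249 0.0564 0.045 ]
(122, 325) 0.021052517965610217 -90.23881024398688
(150, 403) 0.021021240811968028 -66.34138522120023
(535, 215) 0.022112324772859033 109.02605759366608
(556, 315) 0.022394197319908122 81.24296850483223
(200, 320) 0.013245380443308676 -89.15585166423176
(200, 390) 0.01599523341287109 -61.74816930985731
(52, 305) 0.027905463731879823 -95.96220400805943
(612, 305) 0.027958661899721387 83.92545238999895
(332, 35) 0.027625283655549757 174.17122425685108
(332, 575) 0.029204143416904558 -5.796467947643835
```

Notch axis comes to about 98.4° in world, so the elbow has to drop in at world yaw 8.4° (port-relative 0.70, inside the stated range). Port axis is at (0.525, 0.0562) and pointer direction is -32°. Moving above the elbow.

```bash
python3 -c "
from h import *
plan([.530,-.134,.20],84)"
```

```text
off [ -54.02 -185.93    9.69] ang [ 0.02 -0.01  0.05]
yaw y 84.05095244510653 z [-2.00990428e-04  3.14918332e-04 -9.99999930e-01]
```

```bash
python3 -m crank '[{"grip":0.3,"offset":[-12,-40,2],"angular":[0,0,0]},{"grip":0.3,"offset":[-25,-85,5],"angular":[0,0,0]},{"grip":0.3,"offset":[-38,-130,8],"angular":[0,0,0]},{"grip":0.3,"offset":[-50,-170,10],"angular":[0,0,0]},{"grip":0.3,"offset":[-54,-186,10],"angular":[0,0,0]},{"grip":0.3,"offset":[-54,-186,10],"angular":[0,0,0]},{"grip":0.3,"offset":[-54,-186,10],"angular":[0,0,0]}]' && python3 - <<'E'
from h import *
import cv2,pickle
s=vision.snapshot("wrist");print(T()[0])
pickle.dump(s,open("w2.pkl","wb"))
a=s["pixels"][:,:,::-1];cv2.imwrite("pics/w2.png",a)
u,v=map(int,proj(s,[.5509,-.135,.06],True));print(u,v)
cv2.imwrite("pics/w2c.png",cv2.resize(a[v-60:v+60,u-80:u+80],None,fx=5,fy=5,interpolation=cv2.INTER_CUBIC));print(u-80,v-60)
E
```

```text
t: 2.4
tcp_pos: [0.5298, -0.1331, 0.1998]
tool_rot: [0.052, 0.999, 0.0, -0.0]
force: [0.1, 0.8, 0.0]
finger_gap: 0.701
[ 0.52963241 -0.13262229  0.19972256]
284 219
204 159
```

View pics/w2c.png

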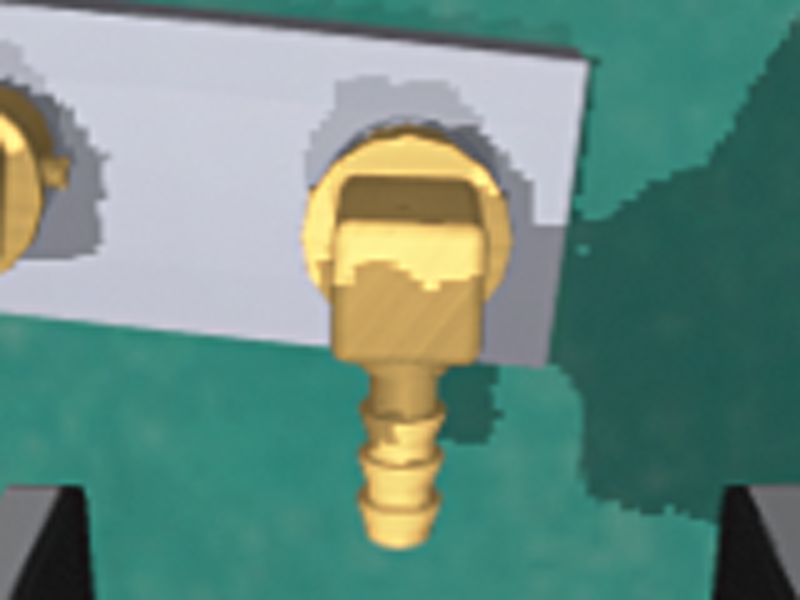

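The elbow's top face has corners at about (334,222), (484,222), (482,362) and (334,360). The barb end is near (398,530).

```bash
python3 - <<'E'
from h import *
import pickle
s=pickle.load(open("w2.pkl","rb"))
def c(x,y,z):return at(s,(x+.5)/5-.5+204,(y+.5)/5-.5+159,z,True)
np.set_printoptions(precision=4,suppress=True)
k=[c(*q,.083) for q in[(334,222),(484,222),(483,362),(333,360)]]
print(k,np.mean(k,0))
for i in range(4):
  d=k[i]-k[i-1];print(np.linalg.norm(d),np.degrees(np.arctan2(d[1],d[0])))
m=np.mean(k,0);t=c(399,526,.067);print(t,t-m,np.degrees(np.arctan2(*(t-m)[1::-1])))
n=c(405,372,.067);print(np.degrees(np.arctan2(*(t-n)[1::-1])))
f=[c(*q,.048) for q in[(303,235),(512,235),(408,125)]];print(f,(f[0]+f[1])/2)
yw=-6
plan([m[0],m[1],.15],90+yw)
E
```

```text
[array([ 0.5276, -0.1444,  0.083 ]), array([ 0.5302, -0.1197,  0.083 ]), array([ 0.5548, -0.122 ,  0.083 ]), array([ 0.5518, -0.1474,  0.083 ])] [ 0.5411 -0.1334  0.083 ]
0.024386552027302975 172.93913020814614
0.024868804908551645 84.06837741299448
0.02475298302964298 -5.4579524546941105
0.0255567266313252 -96.76187750074294
[ 0.5921 -0.1404  0.067 ] [ 0.051 -0.007 -0.016] -7.785351116695243
-7.9800574298080695
[array([ 0.5391, -0.1531,  0.048 ]), array([ 0.5432, -0.1138,  0.048 ]), array([ 0.5201, -0.1312,  0.048 ])] [ 0.5411 -0.1334  0.048 ]
off [-11.54   0.37  49.72] ang [ 0.05 -0.03  0.12]
yaw y 84.11586689318466 z [-0.0005  0.001  -1.    ]
```

```bash
python3 -m crank '[{"grip":0.3,"offset":[-11.5,0,30],"angular":[0,0,0]},{"grip":0.3,"offset":[-11.5,0,65],"angular":[0,0,0]},{"grip":0.3,"offset":[-11.5,0,100],"angular":[0,0,0]},{"grip":0.3,"offset":[-11.5,0.2,130],"angular":[0,0,0]},{"grip":0.3,"offset":[-11.5,0.2,144],"angular":[0,0,0]},{"grip":0.3,"offset":[-11.5,0.2,144],"angular":[0,0,0]},{"grip":0.3,"offset":[-11.5,0.2,144],"angular":[0,0,0]}]' 30 && python3 - <<'E'
from h import *
import cv2
s=vision.snapshot("wrist");print(T()[0]);plan([.5411,-.1338,.0545],84)
cv2.imwrite("pics/w3.png",s["pixels"][:,:,::-1])
E
```

```text
t: 3.15
tcp_pos: [0.5422, -0.1352, 0.0562]
tool_rot: [0.052, 0.999, -0.0, 0.001]
force: [0.8, -0.9, -0.0]
finger_gap: 0.697
[ 0.54266487 -0.13562657  0.05670269]
off [1.75 1.66 2.2 ] ang [-0.05  0.14  0.06]
yaw y 84.0639604258906 z [ 0.00231095 -0.00105767 -0.99999677]
```

View pics/w3.png

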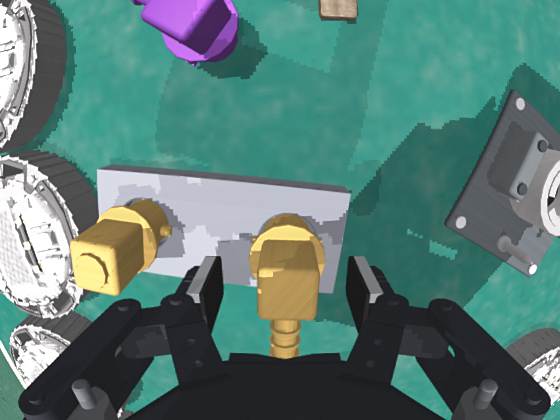

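The elbow's body stands between the pads (258–318, pads at 220 and 350). After a small correction I close.

```bash
python3 -m crank '[{"grip":0.3,"offset":[1,1.4,1.5],"angular":[0,0,0]},{"grip":0.3,"offset":[1,1.4,1.5],"angular":[0,0,0]},{"grip":0.5,"offset":[1,1.4,1.5],"angular":[0,0,0]},{"grip":0.6,"offset":[1,1.4,1.5],"angular":[0,0,0]},{"grip":0.8,"offset":[1,1.4,1.5],"angular":[0,0,0]},{"grip":0.8,"offset":[1,1.4,1.5],"angular":[0,0,0]},{"grip":0.8,"offset":[1,1.4,1.5],"angular":[0,0,0]},{"grip":0.8,"offset":[1,1.4,1.5],"angular":[0,0,0]},{"grip":0.8,"offset":[1,1.4,1.5],"angular":[0,0,0]}]' 30; python3 -c "
from h import *
s=manip.sense();print(s['finger_gap'],s['force'],s['ft_torque']);plan([.5411,-.1338,.0545],84)"
```

```text
t: 4.1
tcp_pos: [0.5409, -0.1344, 0.0541]
tool_rot: [0.052, 0.999, -0.0, 0.0]
force: [-0.5, 0.4, 6.1]
finger_gap: 0.295
0.2952260043947796 [-0.51906364  0.43104562  6.08937537] [-0.0754965   0.20588228  0.00839574]
off [-0.13  0.66 -0.35] ang [-0.01  0.02  0.02]
yaw y 84.01695974568449 z [ 3.18001673e-04 -2.89000817e-04 -9.99999908e-01]
```

Gripped (opening 25 mm). Lifting.

```bash
python3 -m crank '[{"grip":0.85,"offset":[0,0,-4],"angular":[0,0,0]},{"grip":0.85,"offset":[0,0,-12],"angular":[0,0,0]},{"grip":0.85,"offset":[0,0,-25],"angular":[0,0,0]},{"grip":0.85,"offset":[0,0,-50],"angular":[0,0,0]},{"grip":0.85,"offset":[0,0,-70],"angular":[0,0,0]},{"grip":0.85,"offset":[0,0,-80],"angular":[0,0,0]},{"grip":0.85,"offset":[0,0,-80],"angular":[0,0,0]},{"grip":0.85,"offset":[0,0,-80],"angular":[0,0,0]}]' 45; python3 - <<'E'
from h import *
import cv2,pickle
s=vision.snapshot("wrist");pickle.dump(s,open("w4.pkl","wb"))
cv2.imwrite("pics/w4.png",s["pixels"][:,:,::-1])
s=manip.sense();print(s['finger_gap'],s['force'],s['ft_torque']);plan([.525,.0562,.14],98.4+0)
E
```

```text
t: 4.9
tcp_pos: [0.5404, -0.1341, 0.1337]
tool_rot: [0.052, 0.999, 0.0, -0.0]
force: [-0.2, -0.0, -2.2]
finger_gap: 0.299
0.29517660114413413 [ 0.08767095 -0.73740718 -2.54589644] [-0.06013747  0.04063004  0.0138691 ]
off [ 34.88 187.59  -6.68] ang [  0.04  -0.08 -14.39]
yaw y 84.00866596040228 z [-1.47805674e-03  7.12933962e-04 -9.99998654e-01]
```

View pics/w4.png

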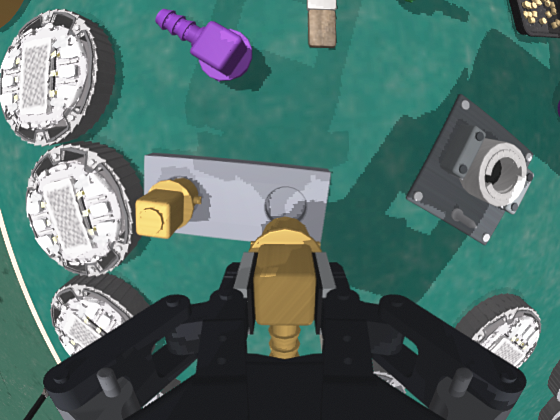

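Held, rack hole empty. Moving over the port at the notch yaw.

```bash
python3 -m crank '[{"grip":0.85,"offset":[5,30,-3],"angular":[0,0,-2]},{"grip":0.85,"offset":[13,70,-6],"angular":[0,0,-6]},{"grip":0.85,"offset":[21,110,-6],"angular":[0,0,-9]},{"grip":0.85,"offset":[28,150,-6],"angular":[0,0,-12]},{"grip":0.85,"offset":[33,178,-6],"angular":[0,0,-14.4]},{"grip":0.85,"offset":[34.9,187.6,-6],"angular":[0,0,-14.4]},{"grip":0.85,"offset":[34.9,187.6,0],"angular":[0,0,-14.4]},{"grip":0.85,"offset":[34.9,187.6,0],"angular":[0,0,-14.4]},{"grip":0.85,"offset":[34.9,187.6,0],"angular":[0,0,-14.4]}]'; python3 - <<'E'
from h import *
import cv2,pickle
s=vision.snapshot("wrist");pickle.dump(s,open("w5.pkl","wb"))
cv2.imwrite("pics/w5.png",s["pixels"][:,:,::-1])
s=vision.snapshot("scene");pickle.dump(s,open("s5.pkl","wb"))
cv2.imwrite("pics/s5.png",cv2.resize(s["pixels"][140:260,200:340,::-1],None,fx=5,fy=5,interpolation=cv2.INTER_CUBIC))
s=manip.sense();print(s['finger_gap'],s['force'],s['ft_torque']);plan([.525,.0562,.095],98.4)
E
```

```text
t: 5.85
tcp_pos: [0.5257, 0.0546, 0.1332]
tool_rot: [-0.072, 0.997, -0.0, -0.001]
force: [0.2, -0.3, -1.5]
finger_gap: 0.299
0.2948515553702426 [ 0.48464126 -0.33704194 -1.33781336] [-0.00244571  0.02230998 -0.03601648]
off [ 0.69  1.72 38.6 ] ang [-0.01 -0.01 -0.11]
yaw y 98.2936897370439 z [-1.26603147e-04 -1.89966749e-04 -9.99999974e-01]
```

View pics/w5.png

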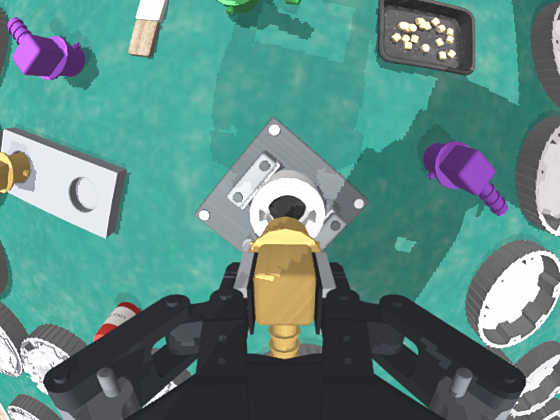

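View pics/s5.png

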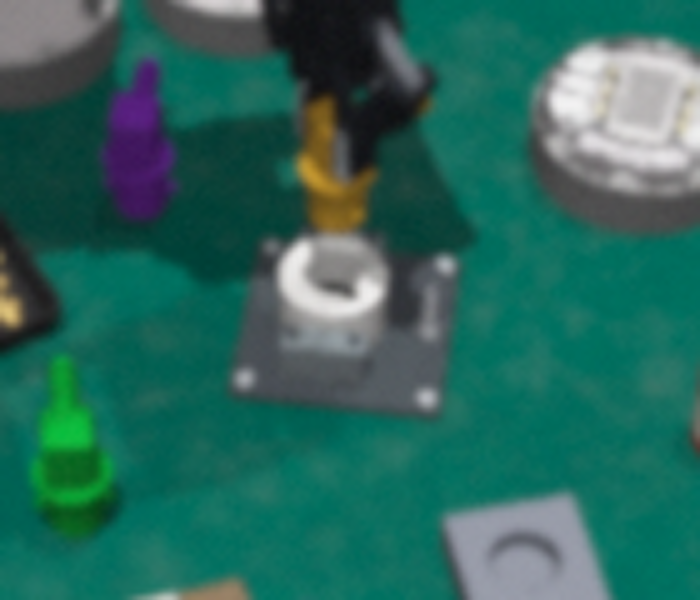

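Seen from above, the notches at (256,217) and (319,217) lie symmetrically beside the elbow. Correcting and coming down to just above the mouth.

```bash
python3 -m crank '[{"grip":0.85,"offset":[0.5,1.7,10],"angular":[0,0,0]},{"grip":0.85,"offset":[0.5,1.7,25],"angular":[0,0,0]},{"grip":0.85,"offset":[0.5,1.7,35],"angular":[0,0,0]},{"grip":0.85,"offset":[0.5,1.7,36],"angular":[0,0,0]},{"grip":0.85,"offset":[0.5,1.7,36],"angular":[0,0,0]},{"grip":0.85,"offset":[0.5,1.7,36],"angular":[0,0,0]}]'; python3 - <<'E'
from h import *
import cv2,pickle
s=vision.snapshot("wrist");pickle.dump(s,open("w6.pkl","wb"))
cv2.imwrite("pics/w6.png",cv2.resize(s["pixels"][150:290,205:365,::-1],None,fx=4,fy=4,interpolation=cv2.INTER_CUBIC))
s=vision.snapshot("scene");
cv2.imwrite("pics/s6.png",cv2.resize(s["pixels"][150:230,230:310,::-1],None,fx=7,fy=7,interpolation=cv2.INTER_CUBIC))
s=manip.sense();print(s['finger_gap'],s['force'],s['ft_torque']);plan([.525,.0562,.095],98.4)
E
```

```text
t: 6.55
tcp_pos: [0.5253, 0.0574, 0.0981]
tool_rot: [-0.073, 0.997, -0.0, 0.0]
force: [0.0, 0.3, -3.0]
finger_gap: 0.294
0.29499137178980245 [-0.45017405  0.0379882  -2.18389945] [0.05554095 0.04650516 0.01001337]
off [ 0.54 -1.2   3.31] ang [-0.02  0.07  0.02]
yaw y 98.4170544188056 z [ 1.19014180e-03 -1.48474062e-04 -9.99999281e-01]
```

View pics/w6.png

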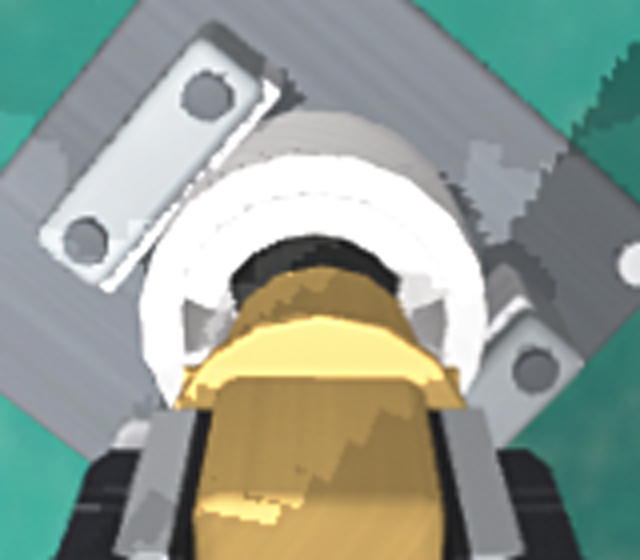

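View pics/s6.png

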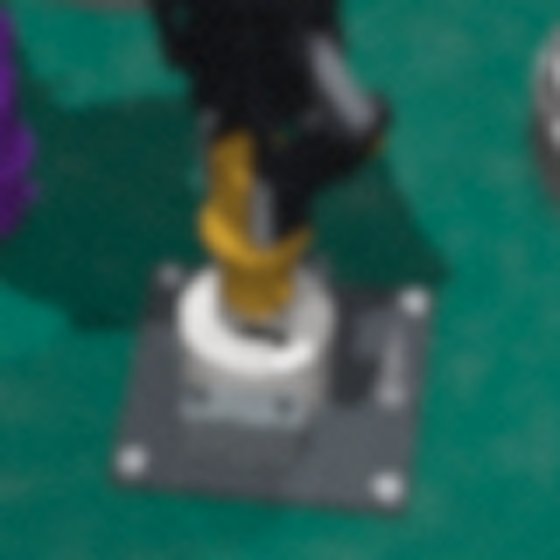

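The port ring's centre column (~313) lies left of the shank's (~321), about 1.2 mm, and the measured pose agrees. Correcting, then entering the bore slowly.

```bash
python3 -m crank '[{"grip":0.85,"offset":[0.5,-1.2,0],"angular":[0,0,0]},{"grip":0.85,"offset":[0.5,-1.2,0],"angular":[0,0,0]},{"grip":0.85,"offset":[0.5,-1.2,3],"angular":[0,0,0]},{"grip":0.85,"offset":[0.5,-1.2,6],"angular":[0,0,0]},{"grip":0.85,"offset":[0.5,-1.2,9],"angular":[0,0,0]},{"grip":0.85,"offset":[0.5,-1.2,10],"angular":[0,0,0]},{"grip":0.85,"offset":[0.5,-1.2,10],"angular":[0,0,0]}]'; python3 - <<'E'
from h import *
s=manip.sense();print(s['finger_gap'],s['force'],s['ft_torque']);plan([.525,.0562,.08],98.4)
E
```

```text
t: 7.35
tcp_pos: [0.5244, 0.0563, 0.0875]
tool_rot: [-0.073, 0.997, 0.0, -0.0]
force: [-0.5, 0.2, -1.6]
finger_gap: 0.3
0.30015895730604975 [-0.51958033  0.20462883 -1.59513997] [ 0.01321977  0.00848073 -0.00500409]
off [-0.62 -0.18  7.45] ang [ 0.01 -0.04  0.01]
yaw y 98.4100096121973 z [-7.38529321e-04  1.04633429e-04 -9.99999722e-01]
```

```bash
python3 -m crank '[{"grip":0.85,"offset":[-0.3,0,2],"angular":[0,0,0]},{"grip":0.85,"offset":[-0.3,0,4],"angular":[0,0,0]},{"grip":0.85,"offset":[-0.3,0,6],"angular":[0,0,0]},{"grip":0.85,"offset":[-0.3,0,8],"angular":[0,0,0]},{"grip":0.85,"offset":[-0.3,0,8],"angular":[0,0,0]}]'; python3 - <<'E'
from h import *
s=manip.sense();print(s['finger_gap'],s['force'],s['ft_torque']);plan([.525,.0562,.08],98.4)
E
```

```text
t: 7.85
tcp_pos: [0.5247, 0.0563, 0.0795]
tool_rot: [-0.073, 0.997, 0.0, -0.0]
force: [0.6, -0.4, -1.0]
finger_gap: 0.295
0.29524366408783764 [ 0.64170918 -0.40329102 -1.02629944] [ 0.02322006 -0.0105338   0.00632001]
off [-0.33 -0.14 -0.5 ] ang [ 0.01 -0.04  0.01]
yaw y 98.41050386277213 z [-6.58222688e-04  6.06186150e-05 -9.99999782e-01]
```

```bash
python3 -m crank '[{"grip":0.85,"offset":[-0.2,0,1],"angular":[0,0,0]},{"grip":0.85,"offset":[-0.2,0,2],"angular":[0,0,0]},{"grip":0.85,"offset":[-0.2,0,3],"angular":[0,0,0]},{"grip":0.85,"offset":[-0.2,0,3.5],"angular":[0,0,0]},{"grip":0.85,"offset":[-0.2,0,3.5],"angular":[0,0,0]}]'; python3 - <<'E'
from h import *
s=manip.sense();print(s['finger_gap'],s['force'],s['ft_torque']);plan([.525,.0562,.08],98.4)
E
```

```text
t: 8.35
tcp_pos: [0.525, 0.0563, 0.0762]
tool_rot: [-0.073, 0.997, 0.0, -0.0]
force: [0.2, 0.5, -2.2]
finger_gap: 0.297
0.29677794772778826 [ 0.15664159  0.49602669 -2.2483662 ] [-0.00615609  0.05537579 -0.01291727]
off [ 0.04 -0.13 -3.75] ang [ 0.   -0.01  0.01]
yaw y 98.41161209406883 z [-1.50212452e-04  2.28514306e-05 -9.99999988e-01]
```

```bash
python3 -m crank '[{"grip":0.85,"offset":[0,0,1],"angular":[0,0,0]},{"grip":0.85,"offset":[0,0,1.5],"angular":[0,0,0]},{"grip":0.85,"offset":[0,0,2],"angular":[0,0,0]},{"grip":0.85,"offset":[0,0,2],"angular":[0,0,0]}]'; python3 - <<'E'
from h import *
s=manip.sense();print(s['finger_gap'],s['force'],s['ft_torque']);plan([.525,.0562,.08],98.4)
E
```

```text
t: 8.75
tcp_pos: [0.525, 0.0563, 0.0742]
tool_rot: [-0.073, 0.997, 0.0, -0.0]
force: [0.7, 0.3, -1.3]
finger_gap: 0.298
0.2977251932335929 [ 0.693134    0.34071232 -1.29897114] [ 0.01831462 -0.00352118  0.01847483]
off [ 0.01 -0.13 -5.78] ang [ 0.   -0.01  0.01]
yaw y 98.41423114972507 z [-2.36894502e-04  1.61816992e-06 -9.99999972e-01]
```

Already 3 mm below the lip height with no force: the lugs are in the notches. Continuing gently to the seal.

```bash
python3 -m crank '[{"grip":0.85,"offset":[0,0,1.5],"angular":[0,0,0]},{"grip":0.85,"offset":[0,0,3],"angular":[0,0,0]},{"grip":0.85,"offset":[0,0,4.5],"angular":[0,0,0]},{"grip":0.85,"offset":[0,0,6],"angular":[0,0,0]},{"grip":0.85,"offset":[0,0,6],"angular":[0,0,0]}]'; python3 - <<'E'
from h import *
s=manip.sense();print(s['finger_gap'],s['force'],s['ft_torque']);plan([.525,.0562,.066],98.4)
E
```

```text
t: 9.25
tcp_pos: [0.5249, 0.0563, 0.068]
tool_rot: [-0.073, 0.997, 0.0, -0.0]
force: [-0.7, -0.2, -2.6]
finger_gap: 0.299
0.2990999985031231 [-0.73056125 -0.17724315 -2.553707  ] [ 0.01870992  0.00362594 -0.02618069]
off [-0.05 -0.13  2.04] ang [ 0.01 -0.03  0.01]
yaw y 98.41352849587123 z [-4.87509252e-04  2.51184436e-05 -9.99999881e-01]
```

```bash
python3 -m crank '[{"grip":0.85,"offset":[0,0,0.7],"angular":[0,0,0]},{"grip":0.85,"offset":[0,0,1.4],"angular":[0,0,0]},{"grip":0.85,"offset":[0,0,2],"angular":[0,0,0]},{"grip":0.85,"offset":[0,0,2.5],"angular":[0,0,0]},{"grip":0.85,"offset":[0,0,2.5],"angular":[0,0,0]}]'; python3 - <<'E'
from h import *
s=manip.sense();print(s['finger_gap'],s['force'],s['ft_torque']);plan([.525,.0562,.066],98.4)
E
```

```text
t: 9.75
tcp_pos: [0.525, 0.0563, 0.0658]
tool_rot: [-0.073, 0.997, -0.0, -0.0]
force: [-0.3, -0.3, -1.9]
finger_gap: 0.296
0.29626013768654724 [-0.34195065 -0.29133489 -1.92891477] [-0.00663153  0.00942215  0.02364595]
off [ 0.05 -0.11 -0.24] ang [ 0.   -0.01  0.01]
yaw y 98.41301312964421 z [-1.12128002e-04 -9.33038840e-06 -9.99999994e-01]
```

Bottom at about 19.5 mm, where the seal begins. Now clockwise (+z of the tool), in steps with the force watched.

```bash
python3 -m crank '[{"grip":0.85,"offset":[0,0,0],"angular":[0,0,2]},{"grip":0.85,"offset":[0,0,0.2],"angular":[0,0,4]},{"grip":0.85,"offset":[0,0,0.4],"angular":[0,0,6]},{"grip":0.85,"offset":[0,0,0.5],"angular":[0,0,8]},{"grip":0.85,"offset":[0,0,0.5],"angular":[0,0,10]},{"grip":0.85,"offset":[0,0,0.5],"angular":[0,0,12]},{"grip":0.85,"offset":[0,0,0.5],"angular":[0,0,14]},{"grip":0.85,"offset":[0,0,0.5],"angular":[0,0,14]}]'; python3 - <<'E'
from h import *
s=manip.sense();print(s['finger_gap'],s['force'],s['ft_torque']);plan([.525,.0562,.066],58.2)
E
```

```text
t: 10.55
tcp_pos: [0.5253, 0.0563, 0.0654]
tool_rot: [0.049, 0.999, -0.0, 0.0]
force: [0.6, -0.2, -2.4]
finger_gap: 0.295
0.29455153124675554 [ 0.61482428 -0.23953047 -2.38096945] [-0.04192581 -0.04307642 -0.03667626]
off [ 0.26 -0.12 -0.58] ang [0.000e+00 2.000e-02 2.621e+01]
yaw y 84.41397792341442 z [ 4.13622369e-04 -6.25168503e-05 -9.99999913e-01]
```

```bash
python3 -m crank '[{"grip":0.85,"offset":[0,0,0.4],"angular":[0,0,2]},{"grip":0.85,"offset":[0,0,0.8],"angular":[0,0,4]},{"grip":0.85,"offset":[0,0,1],"angular":[0,0,6]},{"grip":0.85,"offset":[0,0,1.2],"angular":[0,0,8]},{"grip":0.85,"offset":[0,0,1.4],"angular":[0,0,10]},{"grip":0.85,"offset":[0,0,1.5],"angular":[0,0,12]},{"grip":0.85,"offset":[0,0,1.5],"angular":[0,0,14]},{"grip":0.85,"offset":[0,0,1.5],"angular":[0,0,14]}]'; python3 - <<'E'
from h import *
s=manip.sense();print(s['finger_gap'],s['force'],s['ft_torque']);plan([.525,.0562,.066],58.2)
E
```

```text
t: 11.35
tcp_pos: [0.5257, 0.0564, 0.0642]
tool_rot: [0.17, 0.985, 0.0, 0.001]
force: [-0.4, 0.5, 1.1]
finger_gap: 0.294
0.2939135914608727 [-0.38771207  0.46553045  1.07007815] [ 0.13845515 -0.07368533 -0.01424983]
off [ 0.57 -0.41 -1.76] ang [ 0.04  0.07 12.25]
yaw y 70.44953598215298 z [ 1.46733402e-03  4.78153695e-05 -9.99998922e-01]
```

Force z rose by ~3 N, so the seal resists (about 1.6 mm of compression). Finishing the turn.

```bash
python3 -m crank '[{"grip":0.85,"offset":[0,0,0.3],"angular":[0,0,2]},{"grip":0.85,"offset":[0,0,0.6],"angular":[0,0,4]},{"grip":0.85,"offset":[0,0,0.8],"angular":[0,0,6]},{"grip":0.85,"offset":[0,0,0.8],"angular":[0,0,8]},{"grip":0.85,"offset":[0,0,0.8],"angular":[0,0,10]},{"grip":0.85,"offset":[0,0,0.8],"angular":[0,0,12]},{"grip":0.85,"offset":[0,0,0.8],"angular":[0,0,12]}]'; python3 - <<'E'
from h import *
import cv2
s=manip.sense();print(s['finger_gap'],s['force'],s['ft_torque']);plan([.525,.0562,.066],58.2)
for n,b in[("wrist",(150,410,150,430)),("top",(160,260,200,320)),("scene",(140,250,210,340))]:
    p=vision.snapshot(n)["pixels"][b[0]:b[1],b[2]:b[3],::-1];cv2.imwrite(f"pics/{n}7.png",cv2.resize(p,None,fx=2.2 if n=="wrist" else 5,fy=2.2 if n=="wrist" else 5,interpolation=cv2.INTER_CUBIC))
E
```

```text
t: 12.05
tcp_pos: [0.5256, 0.0565, 0.0635]
tool_rot: [0.272, 0.962, 0.0, 0.001]
force: [0.4, 1.4, 3.1]
finger_gap: 0.295
0.29499160198083574 [0.44980553 1.35068366 3.05074231] [ 0.24208827 -0.0511165   0.00823757]
off [ 0.38 -0.53 -2.52] ang [0.05 0.06 0.27]
yaw y 58.470219001946695 z [ 1.36482481e-03  9.96095316e-05 -9.99999064e-01]
```

View pics/wrist7.png

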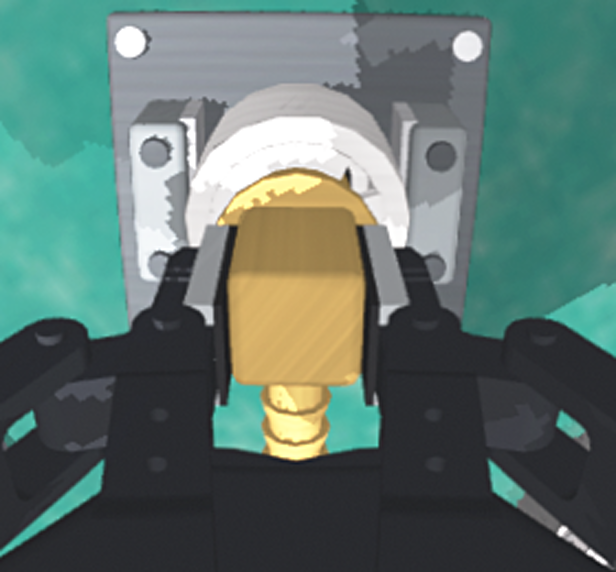

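View pics/scene7.png

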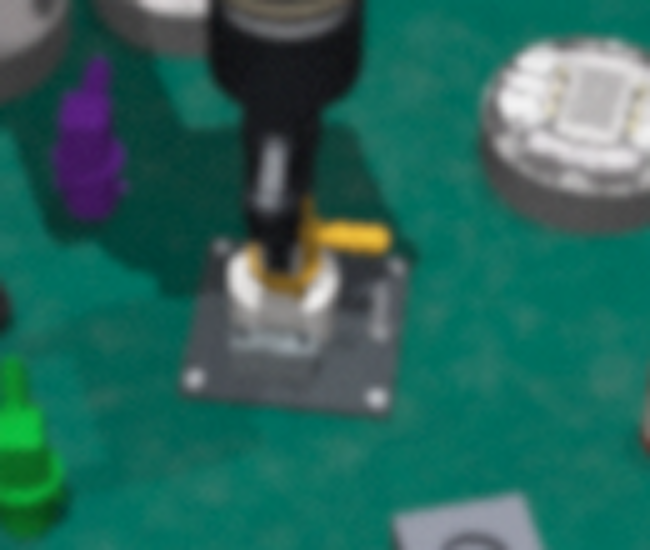

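View pics/top7.png

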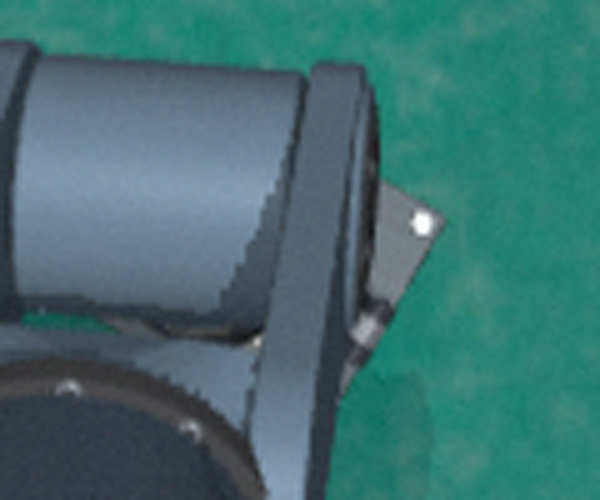

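In the wrist view the plate's edges run parallel to the tool and the elbow's body is aligned with it. The scene view shows the barb pointing over the pin side. Releasing, then straight up.

```bash
python3 -m crank '[{"grip":0.65,"offset":[0,0,0],"angular":[0,0,0]},{"grip":0.55,"offset":[0,0,0],"angular":[0,0,0]},{"grip":0.4,"offset":[0,0,0],"angular":[0,0,0]},{"grip":0.3,"offset":[0,0,0],"angular":[0,0,0]},{"grip":0.3,"offset":[0,0,0],"angular":[0,0,0]},{"grip":0.3,"offset":[0,0,0],"angular":[0,0,0]}]' 20;  python3 -m crank '[{"grip":0.3,"offset":[0,0,-10],"angular":[0,0,0]},{"grip":0.3,"offset":[0,0,-35],"angular":[0,0,0]},{"grip":0.3,"offset":[0,0,-70],"angular":[0,0,0]},{"grip":0.3,"offset":[0,0,-110],"angular":[0,0,0]},{"grip":0.3,"offset":[0,0,-150],"angular":[0,0,0]},{"grip":0.3,"offset":[20,0,-150],"angular":[0,0,0]},{"grip":0.3,"offset":[60,0,-150],"angular":[0,0,0]},{"grip":0.3,"offset":[60,0,-150],"angular":[0,0,0]},{"grip":0.3,"offset":[60,0,-150],"angular":[0,0,0]}]'; python3 - <<'E'
from h import *
import cv2,pickle
s=vision.snapshot("wrist");pickle.dump(s,open("w8.pkl","wb"));a=s["pixels"][:,:,::-1];cv2.imwrite("pics/w8.png",a)
u,v=map(int,proj(s,[.545,.045,.05],True));print(u-80,v-60)
cv2.imwrite("pics/w8c.png",cv2.resize(a[v-60:v+60,u-80:u+80],None,fx=5,fy=5,interpolation=cv2.INTER_CUBIC))
s=vision.snapshot("scene");pickle.dump(s,open("s8.pkl","wb"));cv2.imwrite("pics/s8c.png",cv2.resize(s["pixels"][150:240,220:340,::-1],None,fx=6,fy=6,interpolation=cv2.INTER_CUBIC))
E
```

```text
t: 12.8
tcp_pos: [0.525, 0.0563, 0.0629]
tool_rot: [0.272, 0.962, -0.0, -0.0]
force: [-0.3, 0.5, 0.7]
finger_gap: 0.701
t: 13.7
tcp_pos: [0.4734, 0.0882, 0.2138]
tool_rot: [0.272, 0.962, 0.0, 0.001]
force: [0.1, 0.3, -0.6]
finger_gap: 0.703
204 208
```

View pics/w8c.png

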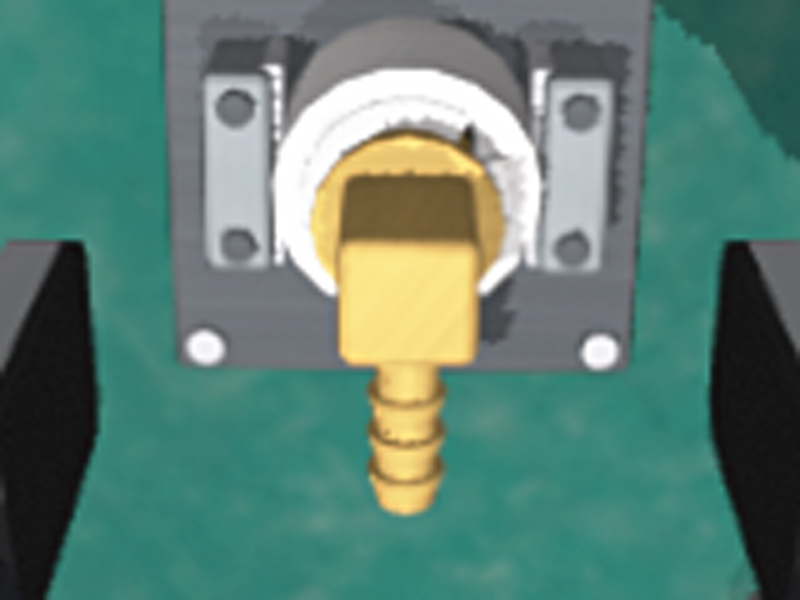

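View pics/s8c.png

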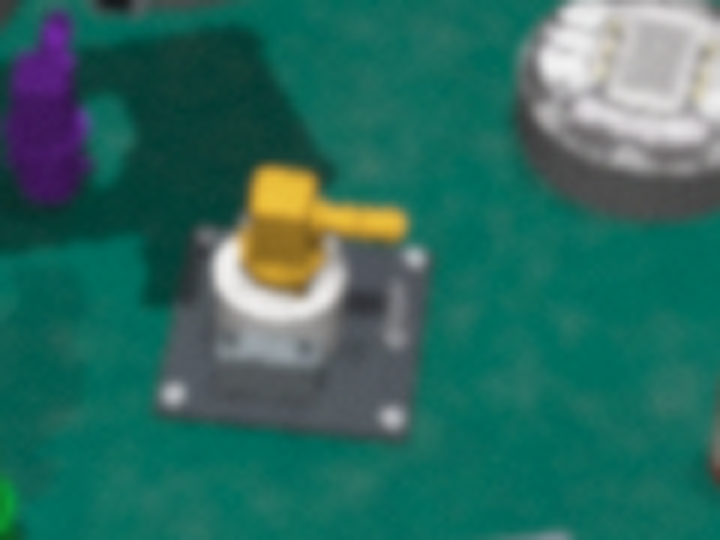

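The elbow stands upright in the port. The barb points along the plate's axis, with its end near (405,505) in the crop. Checking the numbers.

```bash
python3 - <<'E'
from h import *
import pickle
s=pickle.load(open("w8.pkl","rb"));S=pickle.load(open("s8.pkl","rb"))
np.set_printoptions(precision=4,suppress=True)
def c(x,y,z):return at(s,(x+.5)/5-.5+204,(y+.5)/5-.5+208,z,True)
k=[c(*q,.093) for q in[(341,241),(477,241),(475,365),(343,364)]]
m=np.mean(k,0);print("body",m)
for i in range(4):
  d=k[i]-k[i-1];print(np.linalg.norm(d),np.degrees(np.arctan2(d[1],d[0])))
t=c(405,500,.077);print("tip",t,np.degrees(np.arctan2(*(t-m)[1::-1])))
n=c(408,372,.077);print("barb axis",np.degrees(np.arctan2(*(t-n)[1::-1])))
for q in[(205,347),(600,352)]:print("screw",c(*q,.01))
d=c(600,352,.01)-c(205,347,.01);print("port x from screws",np.degrees(np.arctan2(d[1],d[0]))-90)
P=np.array([.525,.0562,0])+.052*np.array([np.cos(-.555),np.sin(-.555),0]);print("pin",P,"d",np.linalg.norm((t-P)[:2]), "proj pin in crop",[(np.array(proj(s,[P[0],P[1],.044],True))-[204,208])*5])
# expected barb/top pixels for bottom heights, scene view
for z in(.0165,.0185,.0205,.031):
  print(z,[(np.array(proj(S,[x,y,z+h]))-[220,150]+.5)*6 for x,y,h in[(.525,.0562,.075),(P[0],P[1],.059)]])
E
```

```text
body [0.5265 0.0567 0.093 ]
0.025178239025679162 148.45411079465643
0.024231788384095555 58.46118382061957
0.025397789095814468 -31.30049517120261
0.02434152619203046 -122.05508968876553
tip [0.572  0.0281 0.077 ] -32.23395828693681
barb axis -32.584747749012635
screw [ 0.5475 -0.0137  0.01  ]
screw [0.5988 0.0673 0.01  ]
port x from screws -32.34894475713559
pin [0.5692 0.0288 0.    ] d 0.002910951647290427 proj pin in crop [array([399.0225, 404.9968])]
0.0165 [array([282.0982, 192.6932]), array([402.0217, 230.4567])]
0.0185 [array([282.1393, 189.4133]), array([402.2093, 227.2458])]
0.0205 [array([282.1805, 186.1253]), array([402.3975, 224.0271])]
0.031 [array([282.3984, 168.7294]), array([403.3928, 206.9984])]
```

Yaw and position agree: barb axis is -32.4° and the port's x axis -32.3°, with the tip about 3 mm from the computed pin point. One more check, for height: comparing with the elbow in the rack (known bottom at 8 mm) in the same camera to cancel bias.

```bash
python3 - <<'E'
from h import *
import pickle,cv2
S=pickle.load(open("s8.pkl","rb"))
a=cv2.imread("pics/scene0.png");b=S["pixels"][:,:,::-1]
A=cv2.resize(a[225:265,290:330],None,fx=10,fy=10,interpolation=cv2.INTER_CUBIC)
B=cv2.resize(b[170:210,250:290],None,fx=10,fy=10,interpolation=cv2.INTER_CUBIC)
cv2.imwrite("pics/cmp.png",np.hstack([A,B]))
e=(.5411,-.1337);print("rack pred",[(np.array(proj(S,[*e,h+.008]))-[290,225]+.5)*10 for h in(.075,.04)])
for z in(.0165,.0185,.0205): print(z,[(np.array(proj(S,[.5255,.0564,h+z]))-[250,170]+.5)*10 for h in(.075,.04)])
E
```

```text
rack pred [array([169.32852477, 107.79925922]), array([158.88302538, 197.30124313])]
0.0165 [array([171.61685309, 120.07001713]), array([170.41468829, 213.60229037])]
0.0185 [array([171.68711512, 114.60340658]), array([170.48201544, 208.36402244])]
0.0205 [array([171.75755061, 109.1232994 ]), array([170.5495053 , 203.11309512])]
```

View pics/cmp.png

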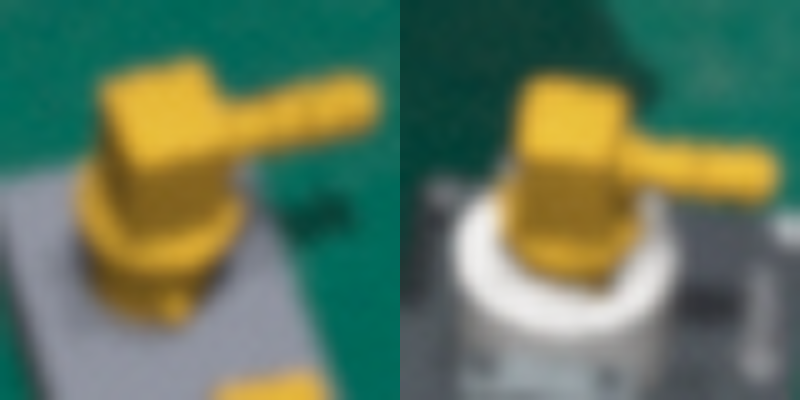

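Rack reference: top-face centre at y≈112 against 108 predicted. In the port it reads ≈120, so 116 corrected, giving a bottom height of about 18 mm (under 19.5 mm). That agrees with the arm's ~17 mm at release and the lip limit of ~18.3 mm. Handing in.

```bash
python3 -c "
from station import manip
s=manip.sense();print(s['t'],s['force'],s['qd']);print(manip.sign_off())"
```

```text
13.8 [ 0.65753754  0.17674072 -0.60802385] [-0.00759265  0.01207917 -0.00981961 -0.00060356  0.00186677 -0.00011377]
the job is handed in; nothing more can be done
None
```

The elbow is in the port, screwed down onto the seal with its barb over the pointer pin and released. I handed the job in at 13.8 s. The hand-in reports no verdict, so the figures below are my own checks.

**What I did**
- I took the brass elbow from the rack and lined its lugs up with the notches I had measured from above (yaw about 0.70 rad to the port).
- It went straight through the notches without resting on the lips, so no feeling about was needed. It went down to the seal without noticeable force.
- I turned it about 40° clockwise while following the thread down. The force rose by only about 5 N as the seal took up. Then I let go and moved straight up and clear.

**Last checks**

| Check | Measured | Limit |
|---|---|---|
| Barb direction | -32.4°, port axis -32.3° | about 8° apart |
| Barb tip to computed pointer position | about 3 mm | 7 mm |
| Elbow off the port's axis | about 1.5 mm | 4 mm |
| Elbow bottom above the table | 17–18 mm | 19.5 mm |

- **Less certain:** the bottom height is the weakest check. It comes from the arm's position at release (about 17 mm) and one camera comparison with the elbow in the rack (about 18 mm). The camera is only good to about 2 mm, but the lips also hold it to about 18.3 mm.
- **Disagreement:** the tip measured 3 mm from the pin although the angles match to 0.1°. That is about the size of the camera calibration error.
- **Not measured:** I did not measure tilt; the elbow only looks upright in the pictures. I did not re-measure the plug or the bystanders at the end, but the arm met no unexpected contact.

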